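# Put the paint pots away in the covered carousel

## Robot

A 6-joint arm with a two-finger parallel gripper is mounted at the origin on the work surface. World frame = base frame: x ahead of the robot, y to its left, z up, the work surface at z = 0. Lengths are in mm, angles in rad, forces in N, time in s.
With the tool pointing down it reaches from about 275 to 750 mm from the base axis. Payload 10.2 kg.
Tool frame: the origin (TCP) lies midway between the tips of the shut fingers; the grasp point (between the pads) lies 19 mm behind it; z points along the fingers, y is the line along which they close (so a half turn about z gives the same grasp; the last joint's range is limited). The gripper opens to 85 mm and grips with 20 to 120 N. Pads are 22 mm wide; open, the fingers measure 114 mm over their backs; the gripper's body (76 mm by 85 mm) begins 54 mm behind the grasp point. The pads swing forward as they close: fully open they stand 13 mm farther back than shut.
Start: joints at [-1.442, 0.313, 1.498, -0, 1.331, -0.223], TCP at [180.896, -492.857, 231.294] pointing down, gripper open.
Joint ranges: [-2.94, 2.94], [-0.97, 2.17], [0.19, 2.56], [-1.23, 4.37], [0.02, 3.11], [-2.88, 2.88]. Speed limits (rad/s): [2.39, 2.39, 3.01, 3.14, 3.14, 3.14].

## Interface

Orientations are given as a unit quaternion [w, x, y, z].
In Python, from rig import ctrl, capture, camera_info gives the robot as it stands.
- The arm moves only by the tool apply_moves, never from a script. Its argument "targets" is a list of rows, each a list of 3 entries, a list of its own where there are three numbers: the finger opening in mm, from 0 to 85.4, then the shift along the world's x, y, z in mm, then the turn, a rotation vector about the world's x, y, z in degrees. In form: [[grip, [dx, dy, dz], [rx, ry, rz]], ...]. A call has 1 to 20 rows; each row is the pose to reach, as a shift and turn from the pose commanded when the call began; what a row does not reach only later rows make up. A row lasts 1/10 s, in which the tool goes at most 50 mm and 8.59 degrees, less where a joint would pass 70% of its speed; a pose out of reach is approached as far as the arm can. A call with a gripper value outside its range is refused whole. The fingers move at their own pace and stop on an object; "squeeze" is the grip in N (left out, the last holds). Time passes only in rows, so rows that repeat a pose let the fingers close. It gives the time, the measured TCP pose, the force, the opening and the grip force at its end, in the units of the state.
- ctrl.sense(): the state, without advancing time (a new reading comes with each control period).
- capture(name): name is "side" or "top"; returns (picture, depth): 480x640x3 uint8, blue, green, red; 480x640 float32, mm along the optical axis (not along the pixel's ray), 0 where there is no reading.
- camera_info(name): a dict with "vfov" (degrees; the focal length in pixels is half the picture's height over the tangent of half this angle, whatever the lens; pixels are square), "cx", "cy" (the principal point, pixels), "k1" (the pictures are not rectified: a ray, as slopes to the right and down, at radius r is drawn at 1 + k1 r^2 times it, then the intrinsics apply), "extrinsics" (4x4, takes a point from camera to world coordinates). Camera axes: x right, y down, z forward; pixel columns grow to the right and rows downward; lengths in mm; the calibration is good to about 2 mm. A picture is of the moment at which its call begins. camera_info takes no time and is no camera call.
- ctrl.finish_job(): hands the job in; it is judged then, once.
The state is a dict: "time_s": time; "joints": joint angles; "dq": joint speeds; "tau": joint torques, N m; "eef_pos": TCP position; "ee_rot": TCP orientation; "force": force on the tool from outside, world axes, zero at the start; "wrist_torque": the same for the moment, N m; "grip_width": opening from 0.0 (shut) to 1.0 (fully open); "grip_force": force on a finger pad.
Only numpy, scipy, OpenCV 4.12 (cv2) and the standard library are available. Lean on these libraries where they do the work, as an engineer would, in place of code of your own. Each camera call takes 0.05 s, during which the arm holds its last target. There are 200 camera calls.

## Task

Put away the paint pots on the desk in the covered carousel: slide its window door fully open, turn the carousel by its posts to bring each pot's own colour under the window, and set the pot upright in the compartment of its colour. When all the pots are in, leave the carousel clicked in with the plain white compartment under the window and the door slid fully shut; do not disturb the other things on the desk.

Things in the scene. Friction and masses are not known exactly. Their poses are not given: they have to be found in the camera images.
- carousel: the carousel's fixed part: a wooden foot 300 mm square and 14 mm thick, an axle, and over the drum a clear cover 5 mm thick with its underside 100 mm above the table, pierced by one window. Origin under the foot's centre, on the turning axis; z up, x from the window to the axis. Place and yaw differ from start to start
- axis (a point): the turntable's vertical axis, at the cover's top face (105 mm above the table). The turntable is a round dark steel plate, radius 172 mm, top face 30 mm above the table, carrying a clear drum wall (inner radius 142, outer 146 mm, up to 98 mm above the table), divided crosswise into four compartments by thin walls 25 mm high that run from the axle to the drum wall
- window (a point): centre of the window in the cover, at the cover's top face (105 mm above the table), 85 mm from the axis on the robot's side. The window is 105 mm along the line to the axis, 119 mm across. A compartment is in place with its centre straight below this point; a spring plunger clicks the turntable in there, every 90 degrees, drawing it in from within 5 degrees
- drum (a joint): turning angle of the turntable, rad, growing anticlockwise seen from above; detents at 0 and every multiple of pi/2 (at 0 the plain compartment is below the window). It turns freely by hand, about 2 N at a post to leave a detent, and stays where it is left
- cell_red (a point): floor centre of the red compartment, 85 mm from the axis, about 30 mm above the table; a red square on the floor and a red strip on the rim of the turntable outside the drum wall mark it
- cell_yellow (a point): floor centre of the yellow compartment, 85 mm from the axis, about 30 mm above the table; a yellow square on the floor and a yellow strip on the rim of the turntable outside the drum wall mark it
- cell_blue (a point): floor centre of the blue compartment, 85 mm from the axis, about 30 mm above the table; a blue square on the floor and a blue strip on the rim of the turntable outside the drum wall mark it
- cell_plain (a point): floor centre of the plain compartment, 85 mm from the axis, about 30 mm above the table; a plain square on the floor and a plain strip on the rim of the turntable outside the drum wall mark it (plain = white, holds no pot)
- shutter (a joint): opening of the sliding window door, m: 0 shut, 0.115 fully open. A tinted orange pane 118 x 126 mm, top face 111 mm above the table, that slides on the cover, from over the window straight towards and across the axis; it needs about 2 N and stays where it is left
- door_grip (a point): top centre of the door's upright black grip, 139 mm above the table; the grip is 14 mm thick in the sliding direction, 40 mm across it, 28 mm high, standing on the middle of the pane. It moves with the door
- post0 (a point): top centre of one of the four upright handle posts on the turntable's rim, 163 mm from the axis, midway between two compartments, by which it is turned; round black grip of diameter 18 mm, from 112 to 156 mm above the table (a 12 mm steel stem below). The posts pass outside the cover
- post1 (a point): top centre of one of the four upright handle posts on the turntable's rim, 163 mm from the axis, midway between two compartments, by which it is turned; round black grip of diameter 18 mm, from 112 to 156 mm above the table (a 12 mm steel stem below). The posts pass outside the cover
- post2 (a point): top centre of one of the four upright handle posts on the turntable's rim, 163 mm from the axis, midway between two compartments, by which it is turned; round black grip of diameter 18 mm, from 112 to 156 mm above the table (a 12 mm steel stem below). The posts pass outside the cover
- post3 (a point): top centre of one of the four upright handle posts on the turntable's rim, 163 mm from the axis, midway between two compartments, by which it is turned; round black grip of diameter 18 mm, from 112 to 156 mm above the table (a 12 mm steel stem below). The posts pass outside the cover
- pot_red: red paint pot, closed, round, diameter 46 mm, 56 mm high, about 110 g, red with a pale paper band; origin at the centre of its underside, z up. It may be absent
- pot_yellow: yellow paint pot, closed, round, diameter 46 mm, 56 mm high, about 110 g, yellow with a pale paper band; origin at the centre of its underside, z up. It may be absent
- pot_blue: blue paint pot, closed, round, diameter 46 mm, 56 mm high, about 110 g, blue with a pale paper band; origin at the centre of its underside, z up. It may be absent
- brush_jar: amber jar with paint brushes, diameter 72 mm, about 190 mm high; origin under its centre; bystander
- gesso: white primer jar, diameter 56 mm, 100 mm high; origin under its centre; bystander
- palette_knife: palette knife lying flat, 200 mm long; origin near its middle, x along it; bystander
- water_bowl: blue ceramic bowl, diameter 80 mm, 45 mm high; origin under its centre; bystander
Not all that is in view belongs to the job. Of the things that look like the pot_yellow, take the one that is farthest from the robot's base at the start.

How it is judged (in metres and radians):
On the way, in this order (a step that is already met when the one before it is completed fails the run):
1. the window door is slid fully open (value of joint shutter above 0.105 m), for 0.2 s.
2. every pot present stands upright in the compartment of its colour (horizontal distance between pot_red and cell_red below 0.06 m and height (world z) of pot_red between 0.024 and 0.04 m and angle between each of pot_red, pot_yellow, pot_blue's own z axis and vertical below 0.15 rad and horizontal distance between pot_yellow and cell_yellow below 0.06 m and height (world z) of pot_yellow between 0.024 and 0.04 m and horizontal distance between pot_blue and cell_blue below 0.06 m and height (world z) of pot_blue between 0.024 and 0.04 m), for 0.2 s.
3. the plain compartment is clicked in under the window and the door is shut (horizontal distance between cell_plain and window below 0.007 m and value of joint shutter below 0.006 m), for 0.2 s.
At the end, for the whole second after the job is handed in: Every pot present stands upright (within 0.15 rad) on the floor of the compartment of its own colour (within 60 mm of its centre), at rest; the plain compartment's centre is within 7 mm of straight below the window's centre and the turntable is at rest; the door is within 6 mm of shut (all of step 2 and all of step 3 and linear speed of each of pot_red, pot_yellow, pot_blue below 0.02 m/s and velocity of joint drum between -0.05 and 0.05 rad/s); the robot touches nothing.
It fails at once if the brush jar is moved more than 40 mm (distance of brush_jar from where it was at the start of the episode above 0.04 m).
It fails at once if the gesso is moved more than 40 mm (distance of gesso from where it was at the start of the episode above 0.04 m).
It fails at once if the palette knife is moved more than 40 mm (distance of palette_knife from where it was at the start of the episode above 0.04 m).
It fails at once if the water bowl is moved more than 40 mm (distance of water_bowl from where it was at the start of the episode above 0.04 m).
Of pot_red, pot_yellow, pot_blue only 2 to 3 are there at a start; the rules pass over those that are not, and their reading is None.
At some moment in a run one of pot_red, pot_yellow, pot_blue may be knocked a few centimetres aside while the robot is not near it.
It also fails if it takes over 210 s, if anything falls off the work surface, if the arm or the gripper's body presses on something with over 40 N, if the wrist force passes 120 N, or if a joint passes its speed limit or range.

## Working session

There is one attempt and no reset: what is moved stays moved. The work goes in short steps, Python scripts to look and compute and a tool call to move; the robot and the scene stay as the last step left them, time stands still between calls to the robot, and variables do not carry over. Pictures are saved under pics/ and viewed, at most 14 in all, crops included, and the job is handed in when it is done.

Besides the shell and the picture viewer there is one more tool, called as a command line: name --argument value ..., lists and objects as JSON in quotes. apply_moves: Moves the arm, as the interface text tells. Its arguments: {"type":"object","properties":{"targets":{"type":"array","items":{"type":"array"}},"squeeze":{"type":"number"}},"required":["targets"]}

```bash
mkdir -p pics; cat > h.py <<'E'
import numpy as np, cv2
from rig import ctrl, capture, camera_info
def K(n):
    i=camera_info(n); f=240/np.tan(np.radians(i['vfov'])/2); return i,f
def rays(n,uv):
    i,f=K(n); uv=np.atleast_2d(np.array(uv,float))
    M=np.array([[f,0,i['cx']],[0,f,i['cy']],[0,0,1]])
    p=cv2.undistortPoints(uv.reshape(-1,1,2),M,np.array([i['k1'],0,0,0,0.])).reshape(-1,2)
    return np.c_[p,np.ones(len(p))],np.array(i['extrinsics'])
def at_z(n,uv,z):
    r,E=rays(n,uv); d=r@E[:3,:3].T; o=E[:3,3]; return o+d*((z-o[2])/d[:,2])[:,None]
def at_depth(n,uv,dep):
    r,E=rays(n,uv); return (r*np.atleast_1d(dep)[:,None])@E[:3,:3].T+E[:3,3]
def proj(n,P):
    i,f=K(n); E=np.linalg.inv(np.array(i['extrinsics'])); M=np.array([[f,0,i['cx']],[0,f,i['cy']],[0,0,1]])
    return cv2.projectPoints(np.atleast_2d(np.array(P,float)),cv2.Rodrigues(E[:3,:3])[0],E[:3,3],M,np.array([i['k1'],0,0,0,0.]))[0].reshape(-1,2)
def cloud(n,dep):
    v,u=np.mgrid[:480,:640]; return at_depth(n,np.c_[u.ravel(),v.ravel()],dep.ravel()).reshape(480,640,3)
E
python3 - <<'E'
from h import *
for n in('top','side'):
    p,d=capture(n); cv2.imwrite(f'pics/{n}0.png',p); np.save(f'{n}0.npy',d)
    print(n,camera_info(n))
print(ctrl.sense())
E
```

```text
top {'vfov': 57.53898010918932, 'cx': 320.6317668969377, 'cy': 237.79795296061633, 'k1': -0.05611370181586243, 'extrinsics': array([[ 1.35411226e-03, -9.89991543e-01,  1.41120198e-01,
         3.89247868e+02],
       [-9.99998456e-01, -1.18246260e-03,  1.30018383e-03,
        -3.90677830e+01],
       [-1.12030164e-03, -1.41121740e-01, -9.89991616e-01,
         1.21491629e+03],
       [ 0.00000000e+00,  0.00000000e+00,  0.00000000e+00,
         1.00000000e+00]])}
side {'vfov': 54.05483686836087, 'cx': 322.27805903681934, 'cy': 244.80654270731895, 'k1': -0.09212663034113582, 'extrinsics': array([[ 9.45412996e-01, -1.67468141e-01,  2.79550871e-01,
         2.25831045e+02],
       [-3.25857331e-01, -4.76988965e-01,  8.16271111e-01,
        -1.02899853e+03],
       [-3.35672518e-03, -8.62807017e-01, -5.05522288e-01,
         7.56965755e+02],
       [ 0.00000000e+00,  0.00000000e+00,  0.00000000e+00,
         1.00000000e+00]])}
{'time_s': 0.1, 'joints': array([-1.44244521e+00,  3.13360529e-01,  1.49835846e+00,  4.02628576e-06,
        1.33100699e+00, -2.23383054e-01]), 'dq': array([-0.00073103, -0.0013902 , -0.00259299, -0.002785  ,  0.00067424,
       -0.0013309 ]), 'tau': array([ 1.76164554e-03, -4.12898433e+01, -2.60140890e+01, -1.85045301e-04,
        3.05809350e-03, -1.42845676e-05]), 'eef_pos': array([ 180.84385158, -492.62326237,  230.8104563 ]), 'ee_rot': array([-5.65928481e-04,  9.84575128e-01,  1.74961416e-01,  2.88683760e-05]), 'force': array([-1.06101714, -0.28344938,  0.37304411]), 'wrist_torque': array([-0.03185146, -0.03106329, -0.00724136]), 'grip_force': 0.0, 'grip_width': 0.9987404013875535}
```

View pics/top0.png

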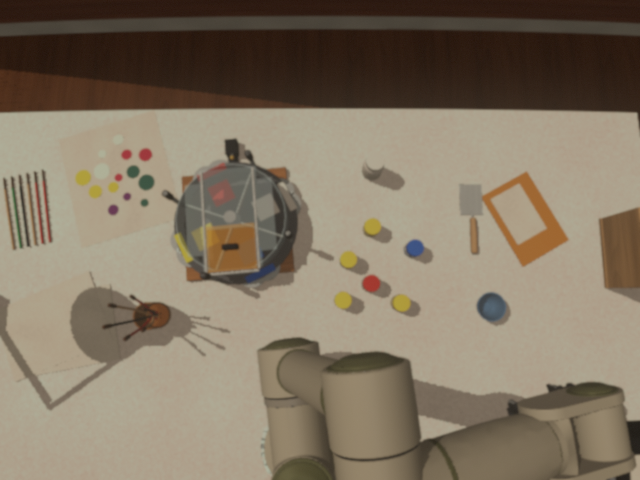

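View pics/side0.png

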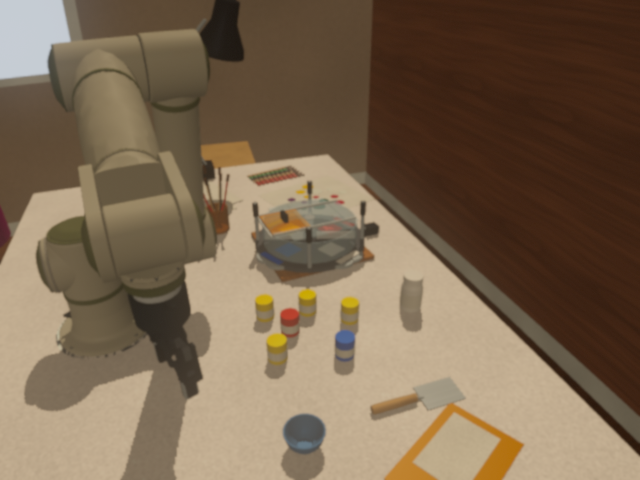

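Top view: yellow candidates at (372,227), (348,260), (343,300), (402,303); the red pot is at (371,284) and the blue at (415,248). The carousel is around (235,223), with its door grip near (230,247). (372,227) looks farthest from the base. I'll compute the distances and enlarge a crop to confirm.

```bash
python3 - <<'E'
from h import *
p=cv2.imread('pics/top0.png'); d=np.load('top0.npy'); C=cloud('top',d)
hsv=cv2.cvtColor(p,cv2.COLOR_BGR2HSV)
for nm,u,v in [('Y',372,227),('Y',348,260),('Y',343,300),('Y',402,303),('R',371,284),('B',415,248)]:
    w=C[v-14:v+15,u-14:u+15].reshape(-1,3); top=w[(w[:,2]>50)&(w[:,2]<64)]
    c,_=cv2.minEnclosingCircle(top[:,:2].astype(np.float32))
    print(nm,u,v,at_z('top',[u,v],56)[0].round(),top.mean(0).round(1),np.round(c),len(top),'dist',np.hypot(*top.mean(0)[:2]).round())
for nm,u,v in [('brush',152,315),('gesso',374,165),('bowl',491,306),('knife',472,215)]: print(nm,C[v,u].round())
# tall posts / grip
m=(C[:,:,2]>125)&(C[:,:,2]<170)&(d>0); m[:,:150]=0; m[:,310:]=0; m[300:]=0
n,l,s,ce=cv2.connectedComponentsWithStats(m.astype(np.uint8))
for i in range(1,n):
    if s[i,4]>3: print(ce[i].round(),s[i,4],C[l==i].mean(0).round(1),at_z('top',ce[i],139).round(),at_z('top',ce[i],156).round())
a=cv2.resize(p[130:300,150:320],(600,600),interpolation=cv2.INTER_CUBIC)
b=cv2.resize(p[140:320,310:510],(666,600),interpolation=cv2.INTER_CUBIC)
cv2.imwrite('pics/a.png',a); cv2.imwrite('pics/b.png',b)
E
```

```text
Y 372 227 [ 584. -176.   56.] [ 587.5 -175.8   56.3] [ 588. -176.] 226 dist 613.0
Y 348 260 [ 495. -110.   56.] [ 498.2 -110.4   56.4] [ 498. -111.] 228 dist 510.0
Y 343 300 [389. -97.  56.] [390.7 -95.6  56.1] [391. -96.] 241 dist 402.0
Y 402 303 [ 381. -252.   56.] [ 382.9 -250.4   56. ] [ 383. -251.] 247 dist 457.0
R 371 284 [ 431. -171.   56.] [ 434.8 -171.    56.4] [ 435. -171.] 236 dist 467.0
B 415 248 [ 527. -290.   56.] [ 529.9 -290.4   56.3] [ 530. -291.] 232 dist 604.0
brush [348. 412.  44.]
gesso [ 743. -178.  101.]
bowl [ 372. -506.   11.]
knife [ 627. -466.    7.]
[248. 155.] 67 [754.  147.8 148.8] [[757. 150. 139.]] [[752. 147. 156.]]
[166. 195.] 74 [650.8 351.5 147.8] [[653. 355. 139.]] [[649. 349. 156.]]
[288. 233.] 53 [551.9  43.1 152.8] [[554.  44. 139.]] [[551.  43. 156.]]
[229. 246.] 102 [522.1 190.8 137.5] [[522. 190. 139.]] [[520. 187. 156.]]
[205. 275.] 64 [447.9 245.6 150.5] [[449. 249. 139.]] [[448. 244. 156.]]
```

View pics/a.png

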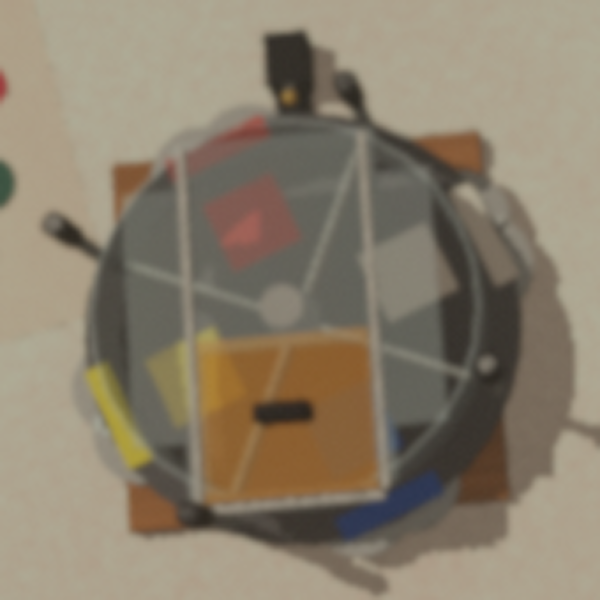

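View pics/b.png

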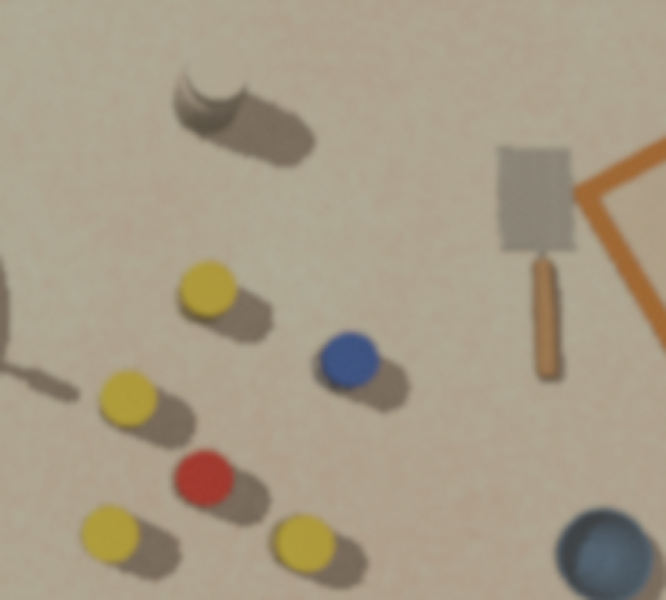

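All four yellow pots look identical in the crop. (372,227) lies at about (588,-176) mm, 613 mm from the base, against 510, 457 and 402 mm for the others, so it is the one meant. The carousel crop shows the shut orange door with its grip at crop (283,412). The posts are at crop (347,82), (57,225), (487,365) and (195,515). Red is upper left, then yellow, blue and white anticlockwise.

```bash
python3 - <<'E'
from h import *
cr=np.array([(131,531),(507,497),(482,133),(114,165)],float)*170/600+[150,130]
P=at_z('top',cr,14)[:,:2]; print(P.round(1),P.mean(0))
for a,b in((0,1),(1,2),(2,3),(3,0)): 
    e=P[b]-P[a]; print(np.degrees(np.arctan2(*e[::-1])).round(1),np.hypot(*e).round())
g=np.array([(255,412),(311,410),(283,405),(283,421)],float)*170/600+[150,130]
print(at_z('top',g,139).round(1))
# post tops fine
p,d=capture('top');C=cloud('top',d)
for u,v in((248,155),(166,195),(288,233),(205,275)):
    w=C[v-8:v+9,u-8:u+9].reshape(-1,3); t=w[(w[:,2]>152)&(w[:,2]<162)]; print(t.mean(0).round(1),len(t))
u,v=230,247
w=C[v-8:v+9,u-12:u+13].reshape(-1,3); t=w[(w[:,2]>134)&(w[:,2]<146)]; print('grip',t.mean(0).round(1),len(t),t[:,:2].min(0),t[:,:2].max(0))
E
```

```text
[[441.3 330. ]
 [468.7  36.5]
 [761.9  59.7]
 [735.9 357.3]] [601.94433358 195.89763272]
-84.7 295.0
4.5 294.0
95.0 299.0
-174.7 296.0
[[519.9 207.  139. ]
 [521.4 167.4 139. ]
 [524.9 187.3 139. ]
 [513.5 187.  139. ]]
[755.9 148.6 156.4] 41
[652.7 353.7 156.2] 37
[553.2  44.3 156.1] 40
[448.3 247.4 156.3] 42
grip [522.5 191.5 138.9] 89 [514.25149724 172.92151704] [529.89123474 210.54977892]
```

apply_moves --targets '[[0, [304, 681, 0], [0, 0, -15]], [0, [304, 681, 0], [0, 0, -15]], [0, [304, 681, 0], [0, 0, -15]], [0, [304, 681, 0], [0, 0, -15]], [0, [304, 681, 0], [0, 0, -15]], [0, [304, 681, 0], [0, 0, -15]], [0, [304, 681, 0], [0, 0, -15]], [0, [304, 681, 0], [0, 0, -15]], [0, [304, 681, 0], [0, 0, -15]], [0, [304, 681, 0], [0, 0, -15]], [0, [304, 681, 0], [0, 0, -15]], [0, [304, 681, 0], [0, 0, -15]], [0, [304, 681, 0], [0, 0, -15]], [0, [304, 681, 0], [0, 0, -15]], [0, [304, 681, 0], [0, 0, -15]], [0, [304, 681, 0], [0, 0, -15]], [0, [304, 681, 0], [0, 0, -15]], [0, [304, 681, 0], [0, 0, -15]], [0, [304, 681, -40], [0, 0, -15]], [0, [304, 681, -80], [0, 0, -15]]]' --squeeze 20

```text
time_s: 2.15
eef_pos: [485.2, 187.0, 151.3]
ee_rot: [-0.0, 0.999, 0.044, 0.002]
force: [-0.2, 0.2, -0.1]
grip_width: 0.0
grip_force: 0.0
```

apply_moves --targets '[[0, [0, 1, -27], [0, 0, 0]], [0, [0, 1, -27], [0, 0, 0]], [0, [12, 2, -27], [0, 0, 0]], [0, [24, 3, -27], [0, 0, 0]], [0, [36, 4, -27], [0, 0, 0]], [0, [48, 5, -27], [0, 0, 0]], [0, [60, 6, -27], [0, 0, 0]], [0, [72, 7, -27], [0, 0, 0]], [0, [84, 8, -27], [0, 0, 0]], [0, [96, 9, -27], [0, 0, 0]], [0, [108, 10, -27], [0, 0, 0]], [0, [116, 11, -27], [0, 0, 0]], [0, [122, 12, -27], [0, 0, 0]], [0, [126, 12, -27], [0, 0, 0]], [0, [130, 12, -27], [0, 0, 0]]]'

```text
time_s: 3.65
eef_pos: [615.1, 200.1, 124.8]
ee_rot: [-0.0, 0.999, 0.045, 0.0]
force: [-1.2, 0.3, 1.4]
grip_width: -0.001
grip_force: 0.8
```

```bash
python3 - <<'E'
from h import *
s=ctrl.sense(); print(s['force'],s['eef_pos'])
p,d=capture('side'); C=cloud('side',d)
p2,d2=capture('top')
cv2.imwrite('pics/c.png',np.hstack([cv2.resize(p[160:300,220:400],(400,311)),cv2.resize(p2[130:300,150:320],(311,311))]))
E
```

```text
[-1.23802639  0.33260956  1.42472776] [615.08875267 200.11169235 124.78735666]
```

View pics/c.png

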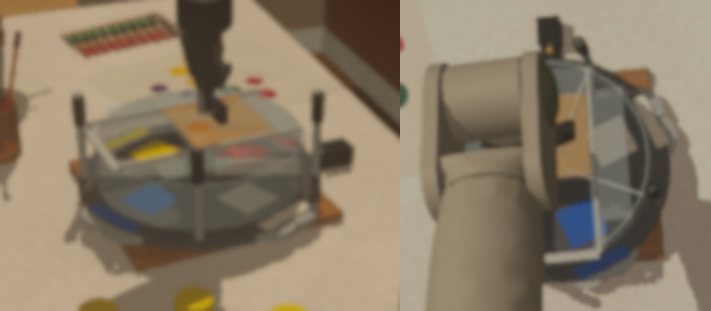

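The door has slid back: the pane now sits behind the window and the blue square shows through. I'll push on gently to the stop.

apply_moves --targets '[[0, [2, 0, 0], [0, 0, 0]], [0, [4, 0, 0], [0, 0, 0]], [0, [5, 0, 0], [0, 0, 0]], [0, [6, 0, 0], [0, 0, 0]], [0, [6, 0, 0], [0, 0, 0]]]'

```text
time_s: 4.25
eef_pos: [615.7, 200.2, 124.4]
ee_rot: [0.001, 0.999, 0.046, -0.007]
force: [-32.5, -4.0, 16.4]
grip_width: 0.003
grip_force: 16.4
```

apply_moves --targets '[[0, [-10, -1, 0], [0, 0, 0]], [0, [-20, -1, 0], [0, 0, 0]], [0, [-20, -1, 40], [0, 0, 0]], [40, [-20, -1, 76], [0, 0, 0]], [40, [-173, 47, 76], [0, 0, -23]], [40, [-173, 47, 76], [0, 0, -23]], [40, [-173, 47, 76], [0, 0, -23]], [40, [-173, 47, 76], [0, 0, -23]], [40, [-173, 47, 76], [0, 0, -23]], [40, [-173, 47, 76], [0, 0, -23]]]'

```text
time_s: 5.25
eef_pos: [449.0, 246.9, 200.5]
ee_rot: [-0.0, 0.988, -0.155, 0.001]
force: [0.8, -0.4, 1.1]
grip_width: 0.466
grip_force: 0.0
```

apply_moves --targets '[[40, [0, 0, -35], [0, 0, 0]], [40, [0, 0, -75], [0, 0, 0]], [40, [0, 0, -75], [0, 0, 0]], [24, [0, 0, -75], [0, 0, 0]], [24, [0, 0, -75], [0, 0, 0]], [24, [0, 0, -75], [0, 0, 0]], [24, [3, 10, -75], [0, 0, -4]], [24, [7, 20, -75], [0, 0, -7]], [24, [12, 29, -75], [0, 0, -11]], [24, [17, 39, -75], [0, 0, -15]], [24, [23, 48, -75], [0, 0, -19]], [24, [29, 56, -75], [0, 0, -22]], [24, [30, 57, -75], [0, 0, -22]], [24, [30, 57, -75], [0, 0, -22]]]'

```text
time_s: 6.65
eef_pos: [478.1, 304.2, 125.9]
ee_rot: [-0.0, 0.94, -0.34, 0.0]
force: [-0.6, -0.3, 0.0]
grip_width: 0.281
grip_force: 0.0
```

```bash
python3 - <<'E'
from h import *
p,d=capture('side')
p2,d2=capture('top')
cv2.imwrite('pics/d.png',np.hstack([cv2.resize(p[160:300,220:400],(400,311)),cv2.resize(p2[130:300,150:320],(311,311))]))
C=cloud('top',d2)
for u,v in((248,155),(288,233)):
    w=C[v-40:v+41,u-40:u+31].reshape(-1,3); t=w[(w[:,2]>151)&(w[:,2]<162)]; print(t.mean(0).round(1),t.std(0),len(t))
E
```

```text
[728.6  94.8 156.6] [4.0402123  4.67616577 2.40749047] 38
[499.6  73.4 156.4] [4.40401499 4.46147231 2.58434061] 41
```

View pics/d.png

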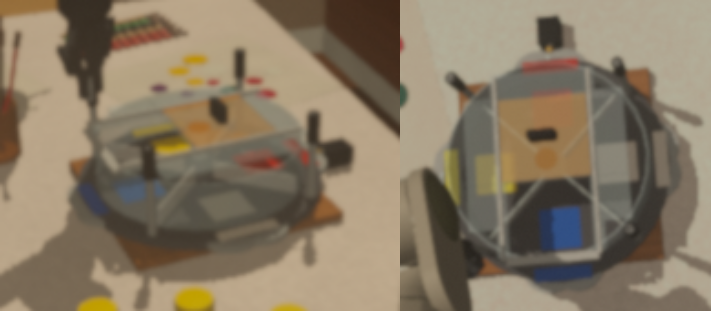

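Blue is now centred under the window: the posts measure 230.5° and -39.3°, so it is clicked in. Next I lift off and relocate the pots.

apply_moves --targets '[[45, [0, 0, 0], [0, 0, 0]], [45, [0, 0, 40], [0, 0, 0]], [65, [0, 0, 85], [0, 0, 8]], [65, [0, -300, 85], [0, 0, 45]], [65, [0, -300, 85], [0, 0, 45]], [65, [0, -300, 85], [0, 0, 45]], [65, [0, -300, 85], [0, 0, 45]], [65, [0, -300, 85], [0, 0, 45]], [65, [0, -300, 85], [0, 0, 45]], [65, [0, -300, 85], [0, 0, 45]]]'

```text
time_s: 7.75
eef_pos: [477.5, 0.7, 210.5]
ee_rot: [0.0, 0.999, 0.044, 0.0]
force: [0.3, -0.7, 0.3]
grip_width: 0.76
grip_force: 0.0
```

```bash
cat >> h.py <<'E'
def pots(n='top'):
    p,d=capture(n); C=cloud(n,d); h=cv2.cvtColor(cv2.GaussianBlur(p,(3,3),0),cv2.COLOR_BGR2HSV)
    top=(C[:,:,2]>50)&(C[:,:,2]<64)&(d>0)&(C[:,:,1]<20)
    H,S=h[:,:,0],h[:,:,1]
    for nm,m in (('red',(H<10)|(H>170)),('yellow',(H>18)&(H<35)),('blue',(H>100)&(H<130))):
        k,l,s,c=cv2.connectedComponentsWithStats((top&m&(S>100)).astype(np.uint8))
        for i in range(1,k):
            if s[i,4]>40: print(n,nm,c[i].round(),C[l==i].mean(0).round(1),s[i,4])
E
python3 - <<'E'
from h import *
pots();s=ctrl.sense();print(s['eef_pos'],s['joints'])
E
```

```text
top red [371. 283.] [ 434.5 -171.1   56.4] 233
top yellow [372. 226.] [ 586.6 -175.8   56.4] 215
top yellow [348. 259.] [ 497.6 -110.5   56.2] 219
top yellow [343. 300.] [389.7 -95.9  56.2] 228
top yellow [401. 303.] [ 382.6 -250.2   56.2] 238
top blue [415. 248.] [ 528.  -289.2   56.4] 167
[ 4.77689974e+02 -4.19301720e-01  2.10460426e+02] [-2.46160769e-01  2.26812488e-01  1.66710434e+00 -1.24808271e-03
  1.24708822e+00  1.23871299e+00]
```

apply_moves --targets '[[65, [51, -290, 0], [0, 0, 0]], [65, [51, -290, 0], [0, 0, 0]], [65, [51, -290, 0], [0, 0, 0]], [65, [51, -290, 0], [0, 0, 0]], [65, [51, -290, 0], [0, 0, 0]], [65, [51, -290, 0], [0, 0, 0]], [65, [51, -290, 0], [0, 0, 0]], [65, [51, -290, -50], [0, 0, 0]], [65, [51, -290, -100], [0, 0, 0]], [65, [51, -290, -100], [0, 0, 0]], [65, [51, -290, -100], [0, 0, 0]]]'

```text
time_s: 8.9
eef_pos: [529.3, -285.5, 111.7]
ee_rot: [0.0, 0.999, 0.045, 0.0]
force: [-0.7, -0.1, 1.5]
grip_width: 0.752
grip_force: 0.0
```

```bash
python3 - <<'E'
from h import *
pots();pots('side');s=ctrl.sense();print(s['eef_pos'])
E
```

```text
top red [368. 281.] [ 440.4 -162.9   56.1] 111
top yellow [372. 226.] [ 586.4 -175.8   56.1] 212
top yellow [348. 259.] [ 497.6 -110.5   56.1] 222
top yellow [343. 300.] [389.9 -95.9  56. ] 230
side red [289. 314.] [ 434.4 -175.3   54.4] 202
side yellow [307. 294.] [ 497.9 -115.    54.9] 174
side yellow [263. 300.] [389.9 -99.4  54.4] 179
side yellow [344. 303.] [ 573.  -179.3   54.3] 43
side yellow [276. 340.] [ 382.7 -253.7   54. ] 253
side blue [345. 337.] [ 531.1 -293.4   54.7] 137
[ 530.18172944 -286.36949516  113.50986586]
```

apply_moves --targets '[[65, [0, -4, 0], [0, 0, 0]], [65, [0, -4, -40], [0, 0, 0]], [65, [0, -4, -80], [0, 0, 0]], [65, [0, -4, -88], [0, 0, 0]], [65, [0, -4, -88], [0, 0, 0]], [40, [0, -4, -88], [0, 0, 0]], [40, [0, -4, -88], [0, 0, 0]], [40, [0, -4, -88], [0, 0, 0]], [40, [0, -4, -88], [0, 0, 0]], [40, [0, -4, -88], [0, 0, 0]], [40, [0, -4, -40], [0, 0, 0]], [40, [0, -4, 10], [0, 0, 0]], [40, [0, -4, 60], [0, 0, 0]], [40, [0, -4, 120], [0, 0, 0]], [40, [0, -4, 120], [0, 0, 0]], [40, [0, -4, 120], [0, 0, 0]]]' --squeeze 30

```text
time_s: 10.6
eef_pos: [529.4, -290.2, 232.8]
ee_rot: [0.002, 0.999, 0.045, 0.002]
force: [-0.3, 0.3, -1.6]
grip_width: 0.529
grip_force: 31.8
```

apply_moves --targets '[[40, [-11, 480, 0], [0, 0, 0]], [40, [-11, 480, 0], [0, 0, 0]], [40, [-11, 480, 0], [0, 0, 0]], [40, [-11, 480, 0], [0, 0, 0]], [40, [-11, 480, 0], [0, 0, 0]], [40, [-11, 480, 0], [0, 0, 0]], [40, [-11, 480, 0], [0, 0, 0]], [40, [-11, 480, 0], [0, 0, 0]], [40, [-11, 480, 0], [0, 0, 0]], [40, [-11, 480, 0], [0, 0, 0]], [40, [-11, 480, 0], [0, 0, 0]], [40, [-11, 480, 0], [0, 0, 0]], [40, [-11, 480, -40], [0, 0, 0]], [40, [-11, 480, -80], [0, 0, 0]], [40, [-11, 480, -80], [0, 0, 0]], [40, [-11, 480, -80], [0, 0, 0]]]'

```text
time_s: 12.2
eef_pos: [518.2, 189.3, 150.8]
ee_rot: [0.0, 0.999, 0.044, -0.0]
force: [0.8, 0.3, -0.6]
grip_width: 0.53
grip_force: 31.7
```

```bash
python3 - <<'E'
from h import *
p,d=capture('side'); s=ctrl.sense(); print(s['eef_pos'],s['grip_width'])
cv2.imwrite('pics/e.png',cv2.resize(p[150:300,220:400],(720,600),interpolation=cv2.INTER_CUBIC))
E
```

```text
[518.80470283 189.59550698 151.97049767] 0.5275188971240897
```

View pics/e.png

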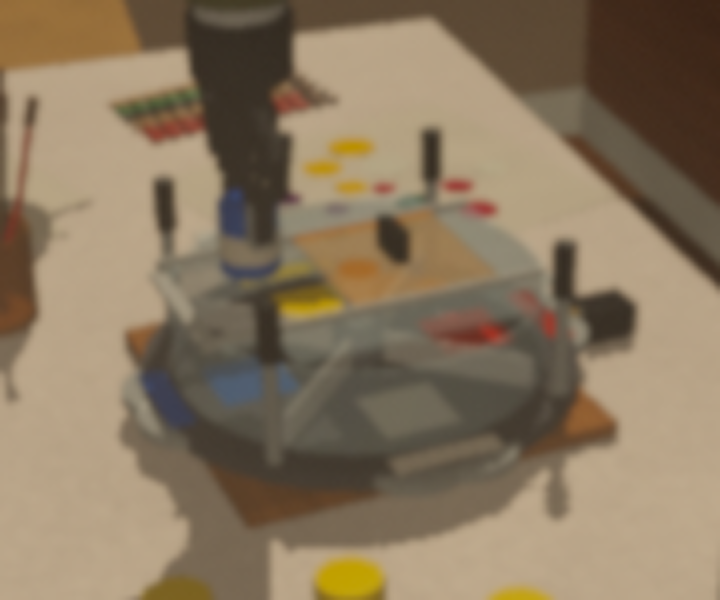

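The blue pot at crop (250,235) hangs upright over the open window, so I lower it.

apply_moves --targets '[[40, [0, 0, -30], [0, 0, 0]], [40, [0, 0, -60], [0, 0, 0]], [40, [0, 0, -85], [0, 0, 0]], [40, [0, 0, -94], [0, 0, 0]], [40, [0, 0, -97], [0, 0, 0]], [40, [0, 0, -97], [0, 0, 0]], [62, [0, 0, -97], [0, 0, 0]], [62, [0, 0, -97], [0, 0, 0]], [62, [0, 0, -97], [0, 0, 0]], [62, [0, 0, -60], [0, 0, 0]], [62, [0, 0, -10], [0, 0, 0]], [62, [0, 0, 40], [0, 0, 0]], [62, [0, 0, 55], [0, 0, 0]], [62, [0, 0, 55], [0, 0, 0]]]'

```text
time_s: 13.65
eef_pos: [518.9, 190.3, 208.2]
ee_rot: [-0.0, 0.999, 0.045, 0.003]
force: [0.5, 0.6, -1.3]
grip_width: 0.728
grip_force: 0.0
```

apply_moves --targets '[[45, [-41, 112, 0], [0, 0, -25]], [45, [-41, 112, 0], [0, 0, -25]], [45, [-41, 112, 0], [0, 0, -25]], [45, [-41, 112, 0], [0, 0, -25]], [40, [-41, 112, 0], [0, 0, -25]], [40, [-41, 112, -40], [0, 0, -25]], [40, [-41, 112, -80], [0, 0, -25]], [40, [-41, 112, -80], [0, 0, -25]], [24, [-41, 112, -80], [0, 0, -25]], [24, [-41, 112, -80], [0, 0, -25]], [24, [-41, 112, -80], [0, 0, -25]]]'

```text
time_s: 14.75
eef_pos: [477.8, 302.2, 127.2]
ee_rot: [-0.001, 0.985, -0.172, 0.001]
force: [0.1, -0.1, 0.0]
grip_width: 0.283
grip_force: 0.0
```

apply_moves --targets '[[24, [-6, -8, 0], [0, 0, 2]], [24, [-13, -18, 0], [0, 0, 4]], [24, [-23, -36, 0], [0, 0, 8]], [24, [-30, -56, 0], [0, 0, 12]], [24, [-35, -77, 0], [0, 0, 16]], [24, [-37, -98, 0], [0, 0, 21]], [24, [-37, -120, 0], [0, 0, 25]], [24, [-33, -141, 0], [0, 0, 29]], [24, [-27, -161, 0], [0, 0, 33]], [24, [-18, -181, 0], [0, 0, 37]], [24, [-7, -199, 0], [0, 0, 42]], [24, [-1, -207, 0], [0, 0, 44]], [24, [6, -215, 0], [0, 0, 46]], [24, [14, -223, 0], [0, 0, 48]], [24, [22, -230, 0], [0, 0, 50]], [24, [24, -232, 0], [0, 0, 50]], [24, [24, -232, 0], [0, 0, 50]], [24, [22, -230, 0], [0, 0, 50]]]'

```text
time_s: 16.55
eef_pos: [498.8, 72.3, 125.6]
ee_rot: [0.0, 0.966, 0.26, 0.0]
force: [-0.1, 0.2, -0.1]
grip_width: 0.283
grip_force: 0.0
```

```bash
cat >> h.py <<'E'
def posts():
    p,d=capture('top'); C=cloud('top',d)
    m=(C[:,:,2]>151)&(C[:,:,2]<162)&(d>0); r=np.hypot(C[:,:,0]-602.4,C[:,:,1]-198); m&=(r>145)&(r<178)
    k,l,s,c=cv2.connectedComponentsWithStats(m.astype(np.uint8))
    for i in range(1,k):
        if s[i,4]>25:
            q=C[l==i].mean(0)-[602.4,198,0]; print('post',q.round(),s[i,4],np.degrees(np.arctan2(q[1],q[0])).round(1))
    return p
E
python3 - <<'E'
from h import *
s=ctrl.sense(); print(s['eef_pos'],s['force']); p2=posts(); pots()
p,d=capture('side'); 
cv2.imwrite('pics/f.png',np.hstack([cv2.resize(p[160:300,220:400],(400,311)),cv2.resize(p2[130:300,150:320],(311,311))]))
E
```

```text
[498.81754459  72.3202409  125.64121015] [-0.12867494  0.23584493 -0.06344362]
post [ 126. -103.  156.] 38 -39.2
post [104. 126. 156.] 40 50.5
post [-125.  103.  156.] 43 140.4
top red [371. 283.] [ 434.4 -171.    56.1] 232
top yellow [372. 226.] [ 586.6 -175.6   56.2] 214
top yellow [348. 259.] [ 497.7 -110.5   56.2] 221
top yellow [343. 299.] [390.9 -96.1  56.2] 233
top yellow [401. 302.] [ 383.  -250.4   56.2] 244
```

View pics/f.png

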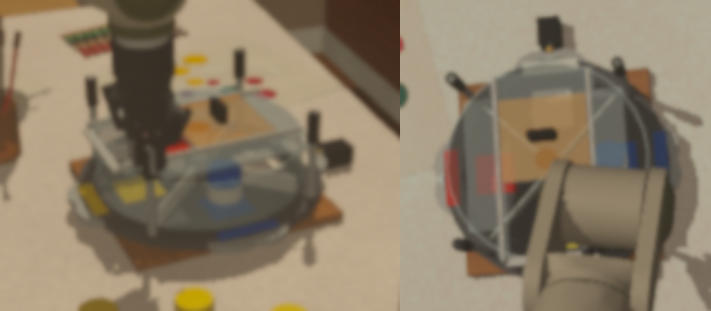

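Yellow is clicked in under the window and the blue pot stands upright in its cell. Next is the far yellow pot.

apply_moves --targets '[[45, [0, 0, 0], [0, 0, 0]], [45, [0, 0, 40], [0, 0, 0]], [65, [0, 0, 85], [0, 0, 0]], [65, [88, -248, 85], [0, 0, -25]], [65, [88, -248, 85], [0, 0, -25]], [65, [88, -248, 85], [0, 0, -25]], [65, [88, -248, 85], [0, 0, -25]], [65, [88, -248, 85], [0, 0, -25]], [65, [88, -248, 85], [0, 0, -25]], [65, [88, -248, 85], [0, 0, -25]], [65, [88, -248, 30], [0, 0, -25]], [65, [88, -248, -15], [0, 0, -25]], [65, [88, -248, -15], [0, 0, -25]], [65, [88, -248, -15], [0, 0, -25]]]'

```text
time_s: 18.1
eef_pos: [587.2, -174.7, 111.8]
ee_rot: [0.0, 0.999, 0.046, 0.0]
force: [0.4, -0.8, 0.9]
grip_width: 0.762
grip_force: 0.0
```

```bash
python3 - <<'E'
from h import *
pots('side');pots();print(ctrl.sense()['eef_pos'])
E
```

```text
side red [289. 314.] [ 434.1 -175.8   54.6] 201
side yellow [307. 294.] [ 498.1 -114.3   54.9] 171
side yellow [264. 300.] [390.3 -99.5  54.4] 179
side yellow [350. 302.] [ 586.9 -180.4   54.9] 192
side yellow [276. 340.] [ 382.7 -254.1   54.2] 256
top yellow [401. 303.] [ 382.5 -250.2   56.1] 240
[ 588.22917959 -175.74062378  113.64381702]
```

Unmoved, so I grasp it.

apply_moves --targets '[[65, [0, 0, -40], [0, 0, 0]], [65, [0, 0, -80], [0, 0, 0]], [65, [0, 0, -88], [0, 0, 0]], [65, [0, 0, -88], [0, 0, 0]], [40, [0, 0, -88], [0, 0, 0]], [40, [0, 0, -88], [0, 0, 0]], [40, [0, 0, -88], [0, 0, 0]], [40, [0, 0, -88], [0, 0, 0]], [40, [0, 0, -88], [0, 0, 0]], [40, [0, 0, -40], [0, 0, 0]], [40, [0, 0, 10], [0, 0, 0]], [40, [0, 0, 60], [0, 0, 0]], [40, [0, 0, 120], [0, 0, 0]], [40, [0, 0, 120], [0, 0, 0]], [40, [0, 0, 120], [0, 0, 0]]]' --squeeze 30

```text
time_s: 19.7
eef_pos: [587.4, -176.1, 233.2]
ee_rot: [0.001, 0.999, 0.045, 0.002]
force: [-0.3, -0.1, -1.9]
grip_width: 0.53
grip_force: 31.5
```

apply_moves --targets '[[40, [-69, 366, 0], [0, 0, 0]], [40, [-69, 366, 0], [0, 0, 0]], [40, [-69, 366, 0], [0, 0, 0]], [40, [-69, 366, 0], [0, 0, 0]], [40, [-69, 366, 0], [0, 0, 0]], [40, [-69, 366, 0], [0, 0, 0]], [40, [-69, 366, 0], [0, 0, 0]], [40, [-69, 366, 0], [0, 0, 0]], [40, [-69, 366, 0], [0, 0, 0]], [40, [-69, 366, 0], [0, 0, 0]], [40, [-69, 366, -40], [0, 0, 0]], [40, [-69, 366, -80], [0, 0, 0]], [40, [-69, 366, -80], [0, 0, 0]], [40, [-69, 366, -80], [0, 0, 0]]]'

```text
time_s: 21.1
eef_pos: [518.3, 189.2, 150.9]
ee_rot: [0.0, 0.999, 0.044, -0.0]
force: [-0.4, -0.6, 0.0]
grip_width: 0.53
grip_force: 31.5
```

apply_moves --targets '[[40, [0, 0, -30], [0, 0, 0]], [40, [0, 0, -60], [0, 0, 0]], [40, [0, 0, -85], [0, 0, 0]], [40, [0, 0, -94], [0, 0, 0]], [40, [0, 0, -97], [0, 0, 0]], [40, [0, 0, -97], [0, 0, 0]], [62, [0, 0, -97], [0, 0, 0]], [62, [0, 0, -97], [0, 0, 0]], [62, [0, 0, -97], [0, 0, 0]], [62, [0, 0, -60], [0, 0, 0]], [62, [0, 0, -10], [0, 0, 0]], [62, [0, 0, 40], [0, 0, 0]], [62, [0, 0, 55], [0, 0, 0]], [62, [0, 0, 55], [0, 0, 0]]]'

```text
time_s: 22.5
eef_pos: [518.9, 190.3, 208.2]
ee_rot: [-0.0, 0.999, 0.045, 0.003]
force: [0.4, 0.6, -1.2]
grip_width: 0.726
grip_force: 0.0
```

apply_moves --targets '[[45, [-41, 112, 0], [0, 0, -25]], [45, [-41, 112, 0], [0, 0, -25]], [45, [-41, 112, 0], [0, 0, -25]], [45, [-41, 112, 0], [0, 0, -25]], [40, [-41, 112, 0], [0, 0, -25]], [40, [-41, 112, -40], [0, 0, -25]], [40, [-41, 112, -80], [0, 0, -25]], [40, [-41, 112, -80], [0, 0, -25]], [24, [-41, 112, -80], [0, 0, -25]], [24, [-41, 112, -80], [0, 0, -25]], [24, [-41, 112, -80], [0, 0, -25]]]'

```text
time_s: 23.6
eef_pos: [477.8, 302.2, 127.2]
ee_rot: [-0.001, 0.985, -0.172, 0.001]
force: [0.2, 0.1, -0.6]
grip_width: 0.28
grip_force: 0.0
```

apply_moves --targets '[[24, [-6, -8, 0], [0, 0, 2]], [24, [-13, -18, 0], [0, 0, 4]], [24, [-23, -36, 0], [0, 0, 8]], [24, [-30, -56, 0], [0, 0, 12]], [24, [-35, -77, 0], [0, 0, 16]], [24, [-37, -98, 0], [0, 0, 21]], [24, [-37, -120, 0], [0, 0, 25]], [24, [-33, -141, 0], [0, 0, 29]], [24, [-27, -161, 0], [0, 0, 33]], [24, [-18, -181, 0], [0, 0, 37]], [24, [-7, -199, 0], [0, 0, 42]], [24, [-1, -207, 0], [0, 0, 44]], [24, [6, -215, 0], [0, 0, 46]], [24, [14, -223, 0], [0, 0, 48]], [24, [22, -230, 0], [0, 0, 50]], [24, [24, -232, 0], [0, 0, 50]], [24, [24, -232, 0], [0, 0, 50]], [24, [22, -230, 0], [0, 0, 50]]]'

```text
time_s: 25.4
eef_pos: [498.8, 72.3, 125.7]
ee_rot: [0.0, 0.966, 0.26, 0.0]
force: [-0.8, -0.2, 0.0]
grip_width: 0.281
grip_force: 0.0
```

```bash
python3 - <<'E'
from h import *
s=ctrl.sense(); print(s['eef_pos'],s['force']); p2=posts(); pots()
p,d=capture('side'); 
cv2.imwrite('pics/g.png',np.hstack([cv2.resize(p[160:300,220:400],(400,311)),cv2.resize(p2[130:300,150:320],(311,311))]))
E
```

```text
[498.82343507  72.31417302 125.65940574] [-0.81228139 -0.21055792  0.0497199 ]
post [ 126. -103.  156.] 38 -39.3
post [103. 126. 156.] 42 50.6
post [-125.  103.  156.] 45 140.4
top red [371. 283.] [ 434.4 -170.9   56.5] 233
top yellow [348. 259.] [ 497.7 -110.5   56.3] 221
top yellow [343. 299.] [391.  -96.1  56.3] 234
top yellow [402. 302.] [ 383.1 -250.7   56.2] 243
```

View pics/g.png

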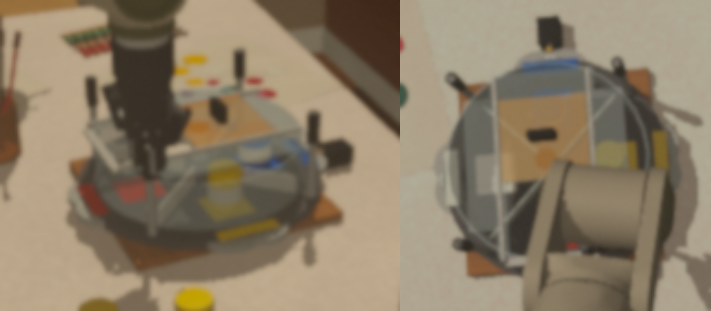

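Yellow and blue are in and upright, and red is under the window. Next is the red pot.

apply_moves --targets '[[45, [0, 0, 0], [0, 0, 0]], [45, [0, 0, 40], [0, 0, 0]], [65, [0, 0, 85], [0, 0, 0]], [65, [-64, -243, 85], [0, 0, -25]], [65, [-64, -243, 85], [0, 0, -25]], [65, [-64, -243, 85], [0, 0, -25]], [65, [-64, -243, 85], [0, 0, -25]], [65, [-64, -243, 85], [0, 0, -25]], [65, [-64, -243, 85], [0, 0, -25]], [65, [-64, -243, 85], [0, 0, -25]], [65, [-64, -243, 30], [0, 0, -25]], [65, [-64, -243, -15], [0, 0, -25]], [65, [-64, -243, -15], [0, 0, -25]], [65, [-64, -243, -15], [0, 0, -25]]]'

```text
time_s: 26.95
eef_pos: [435.6, -170.1, 111.4]
ee_rot: [-0.0, 0.999, 0.046, 0.0]
force: [1.1, -0.9, 0.6]
grip_width: 0.762
grip_force: 0.0
```

```bash
python3 - <<'E'
from h import *
pots('side');pots();print(ctrl.sense()['eef_pos'])
E
```

```text
side red [289. 314.] [ 434.8 -175.2   54.5] 203
side yellow [307. 294.] [ 498.4 -114.6   54.7] 174
side yellow [264. 300.] [390.3 -99.6  54.5] 180
side yellow [276. 340.] [ 382.2 -254.1   54. ] 251
top yellow [348. 259.] [ 498.1 -109.9   56.2] 212
[ 436.28894221 -171.0787468   112.78015079]
```

apply_moves --targets '[[65, [0, 0, -40], [0, 0, 0]], [65, [0, 0, -80], [0, 0, 0]], [65, [0, 0, -88], [0, 0, 0]], [65, [0, 0, -88], [0, 0, 0]], [40, [0, 0, -88], [0, 0, 0]], [40, [0, 0, -88], [0, 0, 0]], [40, [0, 0, -88], [0, 0, 0]], [40, [0, 0, -88], [0, 0, 0]], [40, [0, 0, -88], [0, 0, 0]], [40, [0, 0, -40], [0, 0, 0]], [40, [0, 0, 10], [0, 0, 0]], [40, [0, 0, 60], [0, 0, 0]], [40, [0, 0, 120], [0, 0, 0]], [40, [0, 0, 120], [0, 0, 0]], [40, [0, 0, 120], [0, 0, 0]]]' --squeeze 30

```text
time_s: 28.55
eef_pos: [435.4, -171.1, 232.7]
ee_rot: [0.002, 0.999, 0.045, 0.002]
force: [-0.0, -0.5, -1.7]
grip_width: 0.531
grip_force: 31.9
```

apply_moves --targets '[[40, [83, 361, 0], [0, 0, 0]], [40, [83, 361, 0], [0, 0, 0]], [40, [83, 361, 0], [0, 0, 0]], [40, [83, 361, 0], [0, 0, 0]], [40, [83, 361, 0], [0, 0, 0]], [40, [83, 361, 0], [0, 0, 0]], [40, [83, 361, 0], [0, 0, 0]], [40, [83, 361, 0], [0, 0, 0]], [40, [83, 361, 0], [0, 0, 0]], [40, [83, 361, 0], [0, 0, 0]], [40, [83, 361, -40], [0, 0, 0]], [40, [83, 361, -80], [0, 0, 0]], [40, [83, 361, -80], [0, 0, 0]], [40, [83, 361, -80], [0, 0, 0]]]'

```text
time_s: 29.95
eef_pos: [518.1, 189.2, 151.1]
ee_rot: [0.0, 0.999, 0.044, -0.0]
force: [-0.7, -0.7, -0.5]
grip_width: 0.531
grip_force: 31.8
```

apply_moves --targets '[[40, [0, 0, -30], [0, 0, 0]], [40, [0, 0, -60], [0, 0, 0]], [40, [0, 0, -85], [0, 0, 0]], [40, [0, 0, -94], [0, 0, 0]], [40, [0, 0, -97], [0, 0, 0]], [40, [0, 0, -97], [0, 0, 0]], [62, [0, 0, -97], [0, 0, 0]], [62, [0, 0, -97], [0, 0, 0]], [62, [0, 0, -97], [0, 0, 0]], [62, [0, 0, -60], [0, 0, 0]], [62, [0, 0, -10], [0, 0, 0]], [62, [0, 0, 40], [0, 0, 0]], [62, [0, 0, 55], [0, 0, 0]], [62, [0, 0, 55], [0, 0, 0]]]'

```text
time_s: 31.35
eef_pos: [518.9, 190.4, 208.2]
ee_rot: [-0.0, 0.999, 0.045, 0.003]
force: [0.1, -0.2, -1.4]
grip_width: 0.727
grip_force: 0.0
```

apply_moves --targets '[[45, [-41, 112, 0], [0, 0, -25]], [45, [-41, 112, 0], [0, 0, -25]], [45, [-41, 112, 0], [0, 0, -25]], [45, [-41, 112, 0], [0, 0, -25]], [40, [-41, 112, 0], [0, 0, -25]], [40, [-41, 112, -40], [0, 0, -25]], [40, [-41, 112, -80], [0, 0, -25]], [40, [-41, 112, -80], [0, 0, -25]], [24, [-41, 112, -80], [0, 0, -25]], [24, [-41, 112, -80], [0, 0, -25]], [24, [-41, 112, -80], [0, 0, -25]]]'

```text
time_s: 32.45
eef_pos: [477.8, 302.2, 127.2]
ee_rot: [-0.001, 0.985, -0.172, 0.001]
force: [0.1, 0.4, 0.4]
grip_width: 0.284
grip_force: 0.0
```

apply_moves --targets '[[24, [-6, -8, 0], [0, 0, 2]], [24, [-13, -18, 0], [0, 0, 4]], [24, [-23, -36, 0], [0, 0, 8]], [24, [-30, -56, 0], [0, 0, 12]], [24, [-35, -77, 0], [0, 0, 16]], [24, [-37, -98, 0], [0, 0, 21]], [24, [-37, -120, 0], [0, 0, 25]], [24, [-33, -141, 0], [0, 0, 29]], [24, [-27, -161, 0], [0, 0, 33]], [24, [-18, -181, 0], [0, 0, 37]], [24, [-7, -199, 0], [0, 0, 42]], [24, [-1, -207, 0], [0, 0, 44]], [24, [6, -215, 0], [0, 0, 46]], [24, [14, -223, 0], [0, 0, 48]], [24, [22, -230, 0], [0, 0, 50]], [24, [24, -232, 0], [0, 0, 50]], [24, [24, -232, 0], [0, 0, 50]], [24, [22, -230, 0], [0, 0, 50]]]'

```text
time_s: 34.25
eef_pos: [498.8, 72.3, 125.6]
ee_rot: [0.0, 0.966, 0.26, 0.0]
force: [-1.1, 0.5, -0.7]
grip_width: 0.281
grip_force: 0.0
```

apply_moves --targets '[[45, [0, 0, 0], [0, 0, 0]], [45, [0, 0, 0], [0, 0, 0]], [45, [0, 0, 40], [0, 0, 0]], [45, [0, 0, 85], [0, 0, 0]], [0, [0, -100, 85], [0, 0, 0]], [0, [0, -200, 85], [0, 0, -25]], [0, [0, -200, 85], [0, 0, -25]], [0, [0, -200, 85], [0, 0, -25]], [0, [0, -200, 85], [0, 0, -25]], [0, [0, -200, 85], [0, 0, -25]]]'

```text
time_s: 35.25
eef_pos: [498.7, -128.5, 210.1]
ee_rot: [-0.0, 0.999, 0.044, -0.0]
force: [0.6, 0.6, 0.5]
grip_width: -0.001
grip_force: 0.0
```

```bash
python3 - <<'E'
from h import *
s=ctrl.sense(); print(s['eef_pos'],s['force']); p2=posts()
p,d2=capture('top');C=cloud('top',d2)
w=C[190:250,200:260].reshape(-1,3); t=w[(w[:,2]>134)&(w[:,2]<146)]; print('grip',t.mean(0).round(1),len(t),t.min(0),t.max(0))
p,d=capture('side'); 
cv2.imwrite('pics/i.png',np.hstack([cv2.resize(p[160:300,220:400],(400,311)),cv2.resize(p2[130:300,150:320],(311,311))]))
E
```

```text
[ 498.69148678 -128.46476765  210.13492858] [0.55347311 0.64431981 0.48985065]
post [ 126. -103.  156.] 40 -39.3
post [104. 126. 155.] 42 50.5
post [-103. -125.  156.] 41 -129.5
post [-124.  103.  156.] 43 140.4
grip [633.5 202.6 138.7] 87 [625.5974403  182.9094011  134.20321271] [642.38031307 222.22227498 143.99750506]
```

View pics/i.png

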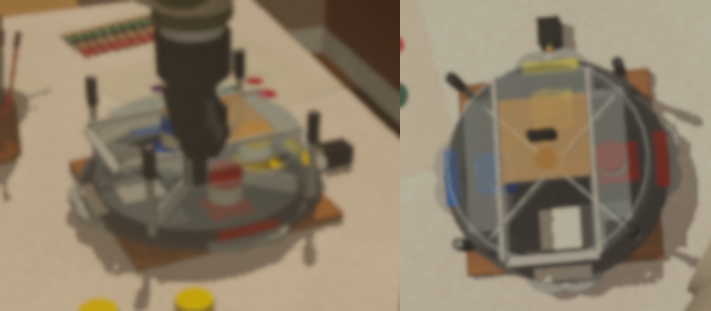

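White is under the window and all three pots are seated. Now I shut the door by pushing the grip from behind.

apply_moves --targets '[[0, [173, 334, 0], [0, 0, 0]], [0, [173, 334, 0], [0, 0, 0]], [0, [173, 334, 0], [0, 0, 0]], [0, [173, 334, 0], [0, 0, 0]], [0, [173, 334, 0], [0, 0, 0]], [0, [173, 334, 0], [0, 0, 0]], [0, [173, 334, 0], [0, 0, 0]], [0, [173, 334, 0], [0, 0, 0]], [0, [173, 334, 0], [0, 0, 0]], [0, [173, 334, 0], [0, 0, 0]], [0, [173, 334, -40], [0, 0, 0]], [0, [173, 334, -80], [0, 0, 0]], [0, [173, 334, -86], [0, 0, 0]], [0, [173, 334, -86], [0, 0, 0]]]'

```text
time_s: 36.8
eef_pos: [671.6, 205.6, 124.6]
ee_rot: [0.0, 0.999, 0.045, -0.001]
force: [-0.2, 0.9, 0.7]
grip_width: -0.003
grip_force: 0.0
```

apply_moves --targets '[[0, [-10, -1, 0], [0, 0, 0]], [0, [-20, -2, 0], [0, 0, 0]], [0, [-32, -3, 0], [0, 0, 0]], [0, [-44, -4, 0], [0, 0, 0]], [0, [-56, -5, 0], [0, 0, 0]], [0, [-68, -6, 0], [0, 0, 0]], [0, [-80, -7, 0], [0, 0, 0]], [0, [-92, -8, 0], [0, 0, 0]], [0, [-104, -9, 0], [0, 0, 0]], [0, [-114, -10, 0], [0, 0, 0]], [0, [-122, -11, 0], [0, 0, 0]], [0, [-128, -12, 0], [0, 0, 0]], [0, [-131, -12, 0], [0, 0, 0]], [0, [-134, -12, 0], [0, 0, 0]], [0, [-136, -12, 0], [0, 0, 0]], [0, [-138, -12, 0], [0, 0, 0]]]'

```text
time_s: 38.4
eef_pos: [536.4, 194.1, 124.7]
ee_rot: [-0.0, 0.999, 0.045, 0.004]
force: [20.5, 1.0, -8.5]
grip_width: 0.001
grip_force: 10.0
```

At the stop. I back off and retreat.

apply_moves --targets '[[0, [8, 1, 0], [0, 0, 0]], [0, [18, 1, 0], [0, 0, 0]], [0, [18, 1, 40], [0, 0, 0]], [0, [18, 1, 86], [0, 0, 0]], [0, [-30, -300, 106], [0, 0, 0]], [0, [-30, -300, 106], [0, 0, 0]], [0, [-30, -300, 106], [0, 0, 0]], [0, [-30, -300, 106], [0, 0, 0]], [0, [-30, -300, 106], [0, 0, 0]], [0, [-30, -300, 106], [0, 0, 0]], [0, [-30, -300, 106], [0, 0, 0]], [0, [-30, -300, 106], [0, 0, 0]], [0, [-30, -300, 106], [0, 0, 0]]]'

```text
time_s: 39.7
eef_pos: [503.9, -104.9, 230.0]
ee_rot: [-0.0, 0.999, 0.045, -0.0]
force: [-0.5, 0.2, 0.1]
grip_width: -0.003
grip_force: 0.0
```

```bash
python3 - <<'E'
from h import *
s=ctrl.sense(); print(s['eef_pos'],s['force']); p2=posts()
p,d2=capture('top');C=cloud('top',d2)
w=C[220:265,200:260].reshape(-1,3); t=w[(w[:,2]>134)&(w[:,2]<146)]; print('grip',t.mean(0).round(1),len(t))
p,d=capture('side'); 
cv2.imwrite('pics/j.png',np.hstack([cv2.resize(p[160:300,220:400],(400,311)),cv2.resize(p2[130:300,150:320],(311,311))]))
E
```

```text
[ 503.93756156 -104.86677551  229.98786158] [-0.53486969  0.15195977  0.08874707]
post [ 126. -103.  156.] 39 -39.3
post [103. 126. 156.] 45 50.6
post [-103. -125.  156.] 40 -129.5
post [-124.  103.  156.] 44 140.3
grip [518.9 191.2 139. ] 91
```

View pics/j.png

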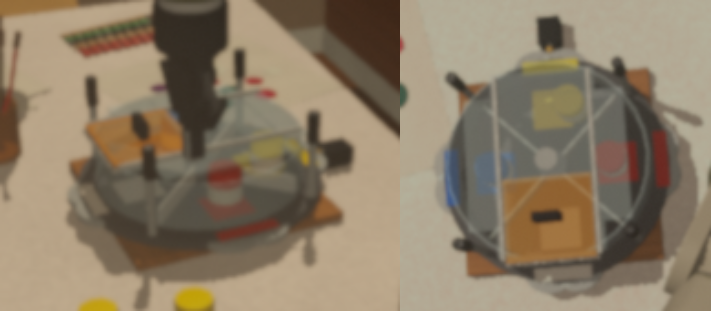

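```bash
python3 -c "
from rig import ctrl
print(ctrl.finish_job())"
```

```text
the job is handed in; nothing more can be done
None
```

I put the blue, yellow (the farthest one) and red pots upright in their own compartments, left the white compartment clicked in under the window with the door pushed fully shut, and handed the job in at about 40 s; the hand-in returned no verdict.

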